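# Set the length stop of a tacking jig and butt the tube against it

## Robot

A 7-joint arm with a two-finger parallel gripper is mounted at the origin on the work surface. World frame = base frame: x ahead of the robot, y to its left, z up, the work surface at z = 0. Lengths are in m, angles in rad, forces in N, time in s.
With the tool pointing down it reaches from about 0.375 to 0.925 m from the base axis. Payload 3.1 kg.
Tool frame: the origin (TCP) lies between the finger pads; the fingertips stand 19 mm ahead of it and the grasp point (between the pads) is the TCP; z points along the fingers, y is the direction in which the jaws open and shut (so a half turn about z gives the same grasp; the last joint's range is limited). The gripper opens to 85 mm and grips with 20 to 120 N. Pads are 22 mm wide; open, the fingers measure 114 mm over their backs; the gripper's body (76 mm by 85 mm) begins 54 mm behind the grasp point. The pads swing forward as they close: fully open they stand 13 mm farther back than shut.
Start: joints at [-1.208, 0.383, 0.044, 1.598, -0.018, 1.161, -0.05], TCP at [0.289, 0.582, 0.25] pointing down, gripper open.
Joint ranges: [-2.61, 2.61], [-0.41, 2.15], [-1.48, 1.57], [0, 2.5], [-1.57, 4.71], [0.05, 1.97], [-2.85, 2.85]. Speed limits (rad/s): [2.79, 2.79, 3.14, 3.14, 3.14, 3.14, 3.14].

## Interface

Orientations are given as a unit quaternion [x, y, z, w].
In Python, from bench import move_ptp, movel, move_j, move_gripper, pause, inverse_kinematics, read_camera, camera_params, MotionError, sign_off, look_for, tip_of, read_time_s, read_qpos, read_joint_vel, read_effort, read_eef_pos, read_tcp_rot, read_ft_force, read_ft_torque, read_finger_gap gives the robot as it stands. Calls block until the motion is done:
- move_ptp(position, orientation): joint-space move of the TCP to a pose.
- movel(position, orientation=None, speed=0.15): straight line of the TCP; orientation=None keeps the orientation; speed is the mean speed in m/s.
- move_j(angles): joint-space move.
- move_gripper(opening, effort=None): finger opening in m; effort is the grip in N (None keeps the last); returns when the fingers have stopped.
- pause(seconds).
- inverse_kinematics(position, orientation): joint angles nearest the present ones, or None.
- read_camera(name): name is "side" or "top"; returns the picture (480x640x3 uint8, red, green, blue); there is no depth.
- camera_params(name): a dict with "K" (3x3 intrinsics, pixels), "dist_coeffs" ([k1, k2, p1, p2, k3] as OpenCV has them; the pictures are not rectified), "camera_from_world" (4x4, takes a point from world to camera coordinates). Camera axes: x right, y down, z forward; pixel columns grow to the right and rows downward; lengths in m; the calibration is good to about 2 mm. A picture is of the moment at which its call begins. camera_params takes no time and is no camera call.
A pose or a line that the arm cannot do raises MotionError and nothing moves.
- sign_off(): hands the job in, once; it reports no verdict.
Trained networks look in the newest picture that a camera, given by its name, has taken for a name from the list of things; names that differ only in an ending like _2 or _b are one class to them, and where a whole thing is asked for, a point or a joint stands for the part that bears it (a point fixed in the world has none). Each returns a list of dicts, best first, with "confidence" (0 to 1); they miss things now and then, are a little off and sometimes report something else, mostly with a low value. They report only what shows in the picture. A call takes as long as a camera call. They do not tell look-alikes from the thing itself.
- look_for(camera, name): "at" ([column, row] in pixels, amid what is visible of it).
- tip_of(camera, name): "at" ([column, row] in pixels: a listed point, or the origin of a listed thing).
Readings, each from a call of its own:
- read_time_s(): time.
- read_qpos(): joint angles.
- read_joint_vel(): joint speeds.
- read_effort(): joint torques, N m.
- read_eef_pos(): TCP position.
- read_tcp_rot(): TCP orientation.
- read_ft_force(): force on the tool from outside, world axes, zero at the start.
- read_ft_torque(): the same for the moment, N m.
- read_finger_gap(): finger opening in m.
Only numpy, scipy, OpenCV 4.12 (cv2) and the standard library are available. Lean on these libraries where they do the work, as an engineer would, in place of code of your own. Each camera call takes 0.05 s, during which the arm holds its last target. There are 200 camera calls.

## Task

Set up the tacking jig for the next leg by pushing only; grip and lift nothing. First slide the blue length stop along its guide bar until it clicks into the notch beside the yellow marker, then push the capped end of the red square tube so that it slides along its channel until its open end rests against the stop, gently enough that the stop stays in its notch. Leave everything else where it lies, and take the hand away.

Things in the scene. Friction and masses are not known exactly. Their poses are not given: they have to be found in the camera images.
- jig: Tacking jig: perforated dark steel plate 290 (x) x 520 (y) x 12 mm, fixed on the bench, turned up to 0.2 rad. All x, y and directions in these notes are in its frame, all heights are above the bench. Origin on the bench; the plate spans x -120..170, y -240..280 mm; +y runs from the stop's half to the tube's half; -x is the robot's side.
- channel (a point): Middle of the floor of the channel that guides the tube along y: x 20, y 35 mm, height 18 mm. The channel spans y -200..270 and is 32 mm wide inside; near lip (x -2..4) 28 mm high; far fence (x 36..44) 46 mm high where y < 60 mm, 28 mm high where y > 60 mm.
- guide_bar (a point): Middle of the top of the steel guide bar, along y: x -45, y -100 mm, height 30 mm; 28 mm wide, y -201..1 mm. Three dark V notches cross it, at y -150, -100 and -50 mm. Its end blocks (y -213..-201 and 1..13) are 36 mm high, their screw heads 39 mm.
- clamp (a point): Tip of a closed toggle clamp that holds a small tab behind the channel, part of the jig: x 62, y 0, height 45 mm. Clamp, its grey block and red handle lie in x 38..205, y -22..22, up to 90 mm high.
- stop (a joint): Travel of the blue length stop along the guide bar, m, growing towards +y; 0 at the middle notch, the others at -0.050 and +0.050, ends -0.078 and 0.078. Friction about 2 to 3 N. A spring ball clicks into a notch and draws the stop to its centre from about 5 mm away: the push needed falls to nothing, then rises to 10 to 15 N to leave it again.
- stop_top (a point): Middle of the top of the blue stop's saddle, over the guide bar, height 65 mm. The stop is 40 mm long (y), 52 mm over its rubber pads; saddle x -70..-20 mm; its arm and steel stop block reach over into the channel to x 34 mm, 60 mm high. It cannot be lifted. A red pin shows in its top.
- stop_pin (a joint): Height of the spring ball and its red pin in the top of the stop, m: 0 when the ball sits fully in a notch, about +0.003 when it rides on the bar between notches.
- stop_index (a point): Point on the stop's middle (y), on the axis of the guide bar, 12 mm above the bench. The white index strip on the stop's robot-facing side shows the same y. The stop is in a marked notch when this point has the y of that marker in the jig frame.
- pad_pos (a point): Black rubber push pad on the stop's +y end, 40 mm wide (x) and 26 mm high; this point is the middle of its outer face, 49 mm above the bench, 26 mm from the stop's middle. Push here to move the stop towards -y.
- pad_neg (a point): The same push pad on the stop's -y end (outer face 26 mm from the stop's middle, 49 mm above the bench). Push here to move the stop towards +y.
- stop_face (a point): Middle of the stop block's face in the channel, turned to +y, against which the tube's open end comes to bear; 20 mm from the stop's middle, 33 mm above the bench. The face reaches from 21 to 58 mm above the bench.
- tag_yellow: Yellow marker disc, 26 mm across, 8 mm high, fixed on the plate on the robot's side of the guide bar (x = -90 mm) beside one of the three notches, with the same y as its notch: the notch wanted. Same axes as the jig. Which marker is beside which notch changes.
- tag_white: White marker disc, same size, beside another notch.
- tag_green: Green marker disc, same size, beside another notch.
- tube: Red-oxide square steel tube, 30 x 30 x 200 mm, about 0.3 to 0.45 kg, loose, lying in the channel along the jig's y with its open end towards the stop. Origin at the middle of its underside (18 mm above the bench when it lies in the channel); its y axis runs from the open end to the capped end. Sliding friction about 1.5 to 3.5 N.
- tube_front (a point): Centre of the tube's open (-y) end face.
- tube_back (a point): Centre of the tube's capped (+y) end face: a flat black plastic cap 30 x 30 mm, from 18 to 48 mm above the bench. Push here.
- offcut: a bystander: 60 mm offcut of bare 40 mm square tube, lying on the plate behind the channel on the stop's half; origin at the middle of its underside
- magnet: a bystander: flat red and steel L-shaped welding magnet, arms 75 mm, 16 mm high, lying on the plate behind the channel on the tube's half; origin at the middle of its underside
- hammer: a bystander: wooden-handled hammer, about 260 mm, lying on the bench between the robot and the jig
- brush: a bystander: wooden-handled primer brush, about 200 mm, lying on the bench between the robot and the jig
- spray: a bystander: spray can, 65 mm across, 190 mm tall, standing on the bench beyond the -y end of the jig; origin at the middle of its underside
- tape: a bystander: yellow tape measure case, 75 x 70 x 36 mm, on the bench beyond the +y end of the jig; origin at the middle of its underside
Not all that is in view belongs to the job. Several things have the shape of the tube; the one meant has the colours described above.

How it is judged:
By the outcome, as a careful person would: the job done as asked, in the order asked, and still so for the second after the job is handed in, with the robot touching nothing.
It also fails if it takes over 61 s, if anything falls off the work surface, if the arm or the gripper's body presses on something with over 40 N, if the wrist force passes 120 N, or if a joint passes its speed limit or range.

## Working session

There is one attempt and no reset: what is moved stays moved. The work goes in short steps, each a Python script; the robot and the scene stay as the last script left them, time stands still between calls to the robot, and variables do not carry over. Pictures are saved under pics/ and viewed, about 8 in all and at most 12, crops included, and the job is handed in when it is done.

```bash
mkdir -p pics; ls; cat > h.py <<'E'
from bench import *
import numpy as np, cv2
def px2w(cam,uv,z):
    p=camera_params(cam);K=np.array(p["K"]);T=np.array(p["camera_from_world"]);d=np.array(p["dist_coeffs"])
    n=cv2.undistortPoints(np.array([[uv]],float),K,d)[0,0]
    R=T[:3,:3];c=-R.T@T[:3,3];r=R.T@np.array([n[0],n[1],1]);return c+r*(z-c[2])/r[2]
def w2px(cam,P):
    p=camera_params(cam);T=np.array(p["camera_from_world"])
    return cv2.projectPoints(np.array(P,float).reshape(-1,3),cv2.Rodrigues(T[:3,:3])[0],T[:3,3],np.array(p["K"]),np.array(p["dist_coeffs"]))[0][:,0]
def snap(cam,f):
    im=read_camera(cam);cv2.imwrite("pics/"+f,im[:,:,::-1]);return im
E
python3 - <<'E'
from h import *
Z=dict(jig=0,channel=.018,guide_bar=.03,clamp=.045,stop_top=.065,stop_index=.012,pad_pos=.049,pad_neg=.049,stop_face=.033,tag_yellow=.012,tag_white=.012,tag_green=.012,tube=.018,tube_front=.033,tube_back=.033)
print(read_time_s())
for c in("top","side"):
    snap(c,c+"0.png")
    for n,z in Z.items():
        r=tip_of(c,n)
        for k in r[:2]: print(c,n,np.round(k["at"],1),round(k["confidence"],2),np.round(px2w(c,k["at"],z)[:2],4))
print(read_time_s(),read_tcp_rot(),read_ft_force())
E
```

```text
pics
0.0
top jig [329.8 208.6] 0.81 [ 0.5377 -0.0338]
top channel [315.6 200.5] 0.89 [0.5604 0.0075]
top guide_bar [370.  211.8] 0.9 [ 0.5233 -0.149 ]
top guide_bar [303.8 206.3] 0.46 [0.5429 0.0418]
top clamp [327.5 185.9] 0.71 [ 0.5987 -0.0275]
top clamp [368.5 214.3] 0.68 [ 0.5148 -0.143 ]
top stop_top [359.5 218.4] 0.97 [ 0.502  -0.1154]
top stop_top [366.4 231. ] 0.74 [ 0.4661 -0.134 ]
top stop_index [359.6 217.5] 0.61 [ 0.5088 -0.12  ]
top pad_pos [349.8 223.7] 0.82 [ 0.4887 -0.0887]
top pad_pos [363.2 218.7] 0.37 [ 0.5022 -0.1272]
top pad_neg [368.4 217.4] 0.58 [ 0.5056 -0.1421]
top pad_neg [141.2 218.1] 0.39 [0.5167 0.5106]
top stop_face [349.1 193.8] 0.76 [ 0.5763 -0.0896]
top tag_yellow [272.8 178.9] 0.63 [0.6274 0.132 ]
top tag_yellow [349.2 235.2] 0.44 [ 0.4576 -0.0885]
top tag_white [367.6 234. ] 0.48 [ 0.4601 -0.1422]
top tag_white [370.8 216.2] 0.27 [ 0.5119 -0.1528]
top tag_green [385.1 228.7] 0.41 [ 0.4746 -0.1937]
top tube [273.2 206.3] 0.9 [0.5459 0.1314]
top tube [148.9 280. ] 0.89 [0.3374 0.4992]
top tube_front [303.4 205.1] 0.97 [0.5461 0.0429]
top tube_front [1
[... 586 characters left out ...]
top_face [368.2 265. ] 0.97 [ 0.5699 -0.0843]
side tag_yellow [329.4 294.9] 0.57 [ 0.4521 -0.0996]
side tag_white [345.4 304.5] 0.46 [ 0.4676 -0.1411]
side tag_white [367.7 265.1] 0.45 [ 0.5824 -0.0689]
side tag_green [362.2 322.3] 0.6 [ 0.4711 -0.2001]
side tag_green [331.  293.6] 0.41 [ 0.4573 -0.0983]
side tube [190.6 181.9] 0.94 [0.3328 0.4593]
side tube [308.9 158.2] 0.89 [0.6942 0.3897]
side tube_front [224.5 178. ] 0.96 [0.419 0.406]
side tube_front [330.9 140.8] 0.68 [0.7961 0.4214]
side tube_back [286.7 197.5] 0.86 [0.5294 0.2353]
side tube_back [156.3 173.2] 0.84 [0.2551 0.5326]
1.6 [ 2.28356367e-01  9.73577613e-01 -1.87360628e-05 -1.79739621e-05] [0.10697714 0.22806186 0.93003121]
```

```bash
python3 - <<'E'
import cv2
a=cv2.imread("pics/top0.png");b=cv2.imread("pics/side0.png")
cv2.imwrite("pics/topc.png",cv2.resize(a[130:270,200:420],(800,509),interpolation=cv2.INTER_CUBIC))
cv2.imwrite("pics/sidec.png",cv2.resize(b[150:350,230:450],(660,600),interpolation=cv2.INTER_CUBIC))
E
```

```text
(no output)
```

View pics/top0.png

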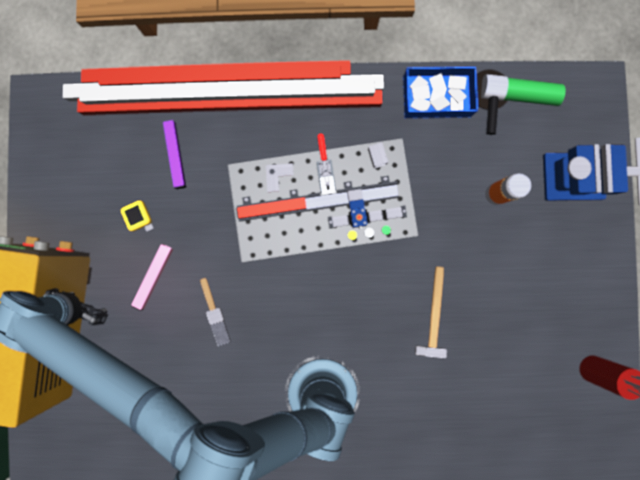

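View pics/topc.png

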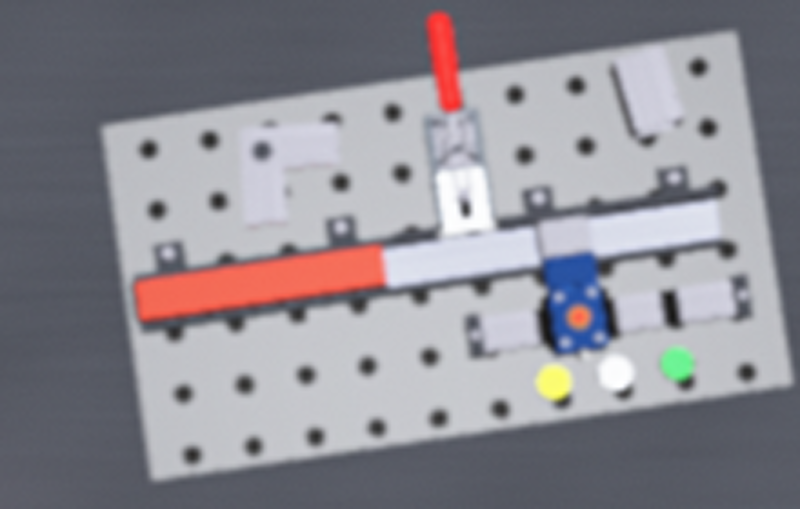

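View pics/sidec.png

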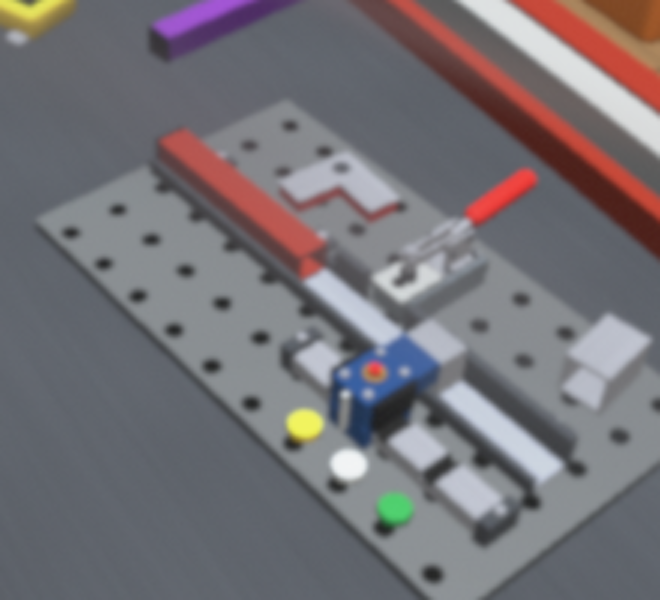

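The yellow disc is beside the +0.050 notch (world −y is to the right in the top picture). In the crop, yellow is at (555,382), white at (616,373) and green at (678,362). The stop, with its pin at (579,317), sits between the white and yellow notches, so it has to go towards +y. The tube is at the left, with its cap at crop x≈137. Next I fit the jig pose.

```bash
cat > fit.py <<'E'
from h import *
from scipy.optimize import least_squares
S=800/220
def blob(im,lo,hi,box):
    x0,y0,x1,y1=box;h=cv2.cvtColor(np.ascontiguousarray(im[y0:y1,x0:x1]),cv2.COLOR_BGR2HSV)
    m=cv2.moments(cv2.inRange(h,lo,hi),True);return [m['m10']/m['m00']+x0,m['m01']/m['m00']+y0]
t=cv2.imread("pics/top0.png");s=cv2.imread("pics/side0.png")
Y=((22,120,120),(35,255,255));G=((50,100,100),(80,255,255));tb=(340,215,400,245);sb=(310,270,380,340)
obs=[("top",[200+u/S-.4,130+v/S-.4],P) for u,v,P in [(101,125,(.17,.28,.012)),(738,30,(.17,-.24,.012)),(793,384,(-.12,-.24,.012)),(152,481,(-.12,.28,.012))]]
obs+=[("top",blob(t,*Y,tb),(-.09,-.05,.019)),("top",blob(t,*G,tb),(-.09,-.15,.019)),("side",blob(s,*Y,sb),(-.09,-.05,.018)),("side",blob(s,*G,sb),(-.09,-.15,.018))]
def J(p,P): c,n=np.cos(p[2]),np.sin(p[2]);return np.array([p[0]+c*P[0]-n*P[1],p[1]+n*P[0]+c*P[1],P[2]])
f=lambda p:np.concatenate([w2px(c,J(p,P))[0]-uv for c,uv,P in obs])
r=least_squares(f,[.54,-.03,.15],loss="soft_l1");print(r.x,np.round(f(r.x).reshape(-1,2),1).tolist())
p=r.x;np.save("jig.npy",p)
def inv(w): c,n=np.cos(p[2]),np.sin(p[2]);d=np.array(w[:2])-p[:2];return np.round([c*d[0]+n*d[1],-n*d[0]+c*d[1]],4)
for n,c,uv,z in [("pin","top",(200+579/S-.4,130+317/S-.4),.067),("pin","side",(230+375/3-.3,150+371/3-.3),.067),("front_top","top",(200+384/S-.4,130+265/S-.4),.048),("back_top","top",(200+137/S-.4,130+302/S-.4),.048),("back_nn","side",(286.7,197.5),.033),("idx","side",(349.8,288.1),.012)]: print(n,c,inv(px2w(c,uv,z)))
E
python3 fit.py
python3 - <<'E'
from h import *
from scipy.spatial.transform import Rotation as R
p=np.load("jig.npy");r=R.from_quat(read_tcp_rot()).as_matrix();print(r.round(2),read_finger_gap())
c,s=np.cos(p[2]),np.sin(p[2])
for k in(1,-1):
    M=np.column_stack([k*np.array([-s,c,0]),k*np.array([c,s,0]),[0,0,-1]]);q=R.from_matrix(M).as_quat();print(k,q.round(4))
    for P in[(-.045,-.16,.16),(-.045,-.13,.06),(.02,.31,.16),(.02,.31,.055),(.02,.16,.055)]:
        w=[p[0]+c*P[0]-s*P[1],p[1]+s*P[0]+c*P[1],P[2]];a=inverse_kinematics(w,q);print(np.round(w,3),None if a is None else np.round(a,2))
E
```

```text
[ 0.54101069 -0.03516762  0.12863585] [[0.4, 0.3], [-0.4, 0.5], [0.1, 0.3], [0.1, -0.1], [-0.1, -0.5], [0.3, -0.1], [0.0, -0.3], [0.1, -0.2]]
pin top [-0.0443 -0.0732]
pin side [-0.0441 -0.0736]
front_top top [0.0201 0.0703]
back_top top [0.0201 0.2669]
back_nn side [0.0232 0.2698]
idx side [-0.0464 -0.0661]
[[-0.9   0.44 -0.  ]
 [ 0.44  0.9  -0.  ]
 [ 0.   -0.   -1.  ]] 0.08526210548177655
1 [0.6602 0.7511 0.     0.    ]
[ 0.517 -0.2    0.16 ] [-0.51  0.47  0.99  1.94 -0.47  0.98  0.83]
[ 0.513 -0.17   0.06 ] [-0.51  0.63  0.93  2.03 -0.69  0.83  0.95]
[0.521 0.275 0.16 ] [-0.86  0.38  0.36  1.84 -0.16  0.95 -0.29]
[0.521 0.275 0.055] [-0.82  0.53  0.33  1.89 -0.24  0.76 -0.23]
[0.54  0.126 0.055] [-0.7   0.5   0.47  1.98 -0.33  0.74  0.1 ]
-1 [ 0.7511 -0.6602  0.     -0.    ]
[ 0.517 -0.2    0.16 ] [-0.7   0.79  1.38  1.95 -0.85  1.17 -2.  ]
[ 0.513 -0.17   0.06 ] [-0.73  1.07  1.36  2.03 -1.18  1.19 -1.84]
[0.521 0.275 0.16 ] [-0.46  0.37 -0.11  1.82  0.05  0.95  2.67]
[0.521 0.275 0.055] [-0.42  0.52 -0.17  1.87  0.12  0.76  2.62]
[0.54  0.126 0.055] [ 0.64  0.92 -1.25  1.92  1.    1.12  2.24]
```

```bash
cat >> h.py <<'E'
from scipy.spatial.transform import Rotation as R
p=np.load("jig.npy");c_,s_=np.cos(p[2]),np.sin(p[2])
Q=R.from_matrix(np.column_stack([[-s_,c_,0],[c_,s_,0],[0,0,-1]])).as_quat()
def W(x,y,z): return [p[0]+c_*x-s_*y,p[1]+s_*x+c_*y,z]
def jy(w): return -s_*(w[0]-p[0])+c_*(w[1]-p[1])
def Fj():
    f=read_ft_force();return np.array([c_*f[0]+s_*f[1],-s_*f[0]+c_*f[1],f[2]])
E
python3 - <<'E'
from h import *
move_gripper(0)
move_ptp(W(-.045,-.145,.2),Q)
movel(W(-.045,-.145,.066),Q,speed=.12)
pause(.3);b=Fj();print(read_time_s(),b,read_finger_gap())
movel(W(-.045,-.118,.066),Q,speed=.04)
y=-.118;pk=0
while y<-.0945:
    y+=.0015;movel(W(-.045,y,.066),Q,speed=.015);f=Fj()-b
    print(round(y,4),f.round(1),round(read_time_s(),2))
    if f[1]<-8: break
snap("top","t1.png");snap("side","s1.png")
E
```

```text
6.75 [ 0.13160499 -0.04350913  0.00837146] -0.00012646510675208255
-0.1165 [-0.1  0.1 -0.4] 7.83
-0.115 [ 0.1  0.2 -0.2] 8.07
-0.1135 [-0.3 -0.4  0.4] 8.32
-0.112 [-0.9 -0.9 -0.3] 8.57
-0.1105 [ 0.4 -0.4  0.6] 8.82
-0.109 [ 0.8 -1.9 -0.2] 9.07
-0.1075 [ 0.4 -5.1 -2.7] 9.32
-0.106 [ 1.  -7.1 -5. ] 9.57
-0.1045 [ 2.  -9.3 -5.7] 9.82
```

```bash
python3 - <<'E'
from h import *
print(read_eef_pos(),jy(read_eef_pos()),Fj(),read_time_s())
a=cv2.imread("pics/t1.png");b=cv2.imread("pics/s1.png")
o=np.hstack([cv2.resize(a[180:250,320:400],(400,350),interpolation=cv2.INTER_CUBIC),cv2.resize(b[230:320,310:400],(350,350),interpolation=cv2.INTER_CUBIC)])
cv2.imwrite("pics/c1.png",o)
E
```

```text
[ 0.51027916 -0.14872793  0.06625882] -0.10867977375010304 [ 0.81714145 -8.80897223 -5.72314261] 9.925
```

View pics/c1.png

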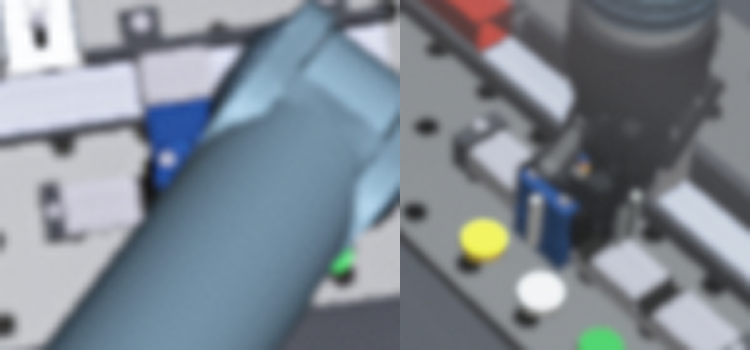

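```bash
python3 - <<'E'
from h import *
b=np.array([.13,-.04,0]);y=-.1045
while y<-.088:
    y+=.0015;movel(W(-.045,y,.066),Q,speed=.02);f=Fj()-b;a=jy(read_eef_pos())
    print(round(y,4),round(a,4),f.round(1),round(read_time_s(),2))
    if f[1]<-17 or a>-.095: break
E
```

```text
-0.103 -0.1077 [ 1.4 -9.  -6.3] 10.18
-0.1015 -0.1062 [  1.6 -10.2  -5.7] 10.43
-0.1 -0.1047 [ 1.1 -9.2 -5.4] 10.68
-0.0985 -0.1033 [ 0.5 -9.3 -5. ] 10.93
-0.097 -0.1018 [ 0.8 -8.9 -5.2] 11.18
-0.0955 -0.1002 [-0.6 -8.8 -5.4] 11.43
-0.094 -0.0987 [ 0.8 -8.4 -4.9] 11.68
-0.0925 -0.0972 [ 0.6 -9.3 -5.4] 11.93
-0.091 -0.0957 [ 0.8 -8.6 -5.5] 12.18
-0.0895 -0.0938 [ 1.  -8.3 -4.1] 12.43
```

```bash
python3 - <<'E'
from h import *
b=np.array([.13,-.04,0]);y=-.0895;prev=9
while y<-.0855:
    y+=.0005;movel(W(-.045,y,.066),Q,speed=.01);f=Fj()-b;a=jy(read_eef_pos())
    print(round(y,4),round(a,4),f.round(1),round(read_time_s(),2))
    if f[1]>-3.5: break
snap("top","t2.png");snap("side","s2.png")
E
```

```text
-0.089 -0.0931 [ 1.2 -8.6 -5. ] 12.68
-0.0885 -0.0914 [ 0.4 -4.7 -2.4] 12.93
-0.088 -0.087 [-0.1  0.1  0.9] 13.18
```

```bash
python3 - <<'E'
from h import *
movel(W(-.045,-.115,.066),Q,speed=.08)
movel(W(-.045,-.115,.2),Q,speed=.2)
move_ptp(W(.02,.32,.2),Q)
snap("top","t3.png");snap("side","s3.png")
for c,n,z in[("top","stop_top",.065),("side","stop_top",.065),("side","stop_index",.012)]:
    for r in tip_of(c,n)[:2]: print(c,n,np.round(r["at"],1),round(r["confidence"],2),round(jy(px2w(c,r["at"],z)),4))
print(read_time_s())
a=cv2.imread("pics/t3.png");b=cv2.imread("pics/s3.png")
o=np.hstack([cv2.resize(a[180:250,320:400],(400,350),interpolation=cv2.INTER_CUBIC),cv2.resize(b[230:320,310:400],(350,350),interpolation=cv2.INTER_CUBIC)])
cv2.imwrite("pics/c3.png",o);
g=lambda cam,P,o,s:((w2px(cam,P)[0]-o)*s).round(0)
for y in(-.045,-.05,-.055):print(g("top",W(-.045,y,.067),[320,180],5),g("side",W(-.045,y,.067),[310,230],3.89))
E
```

```text
top stop_top [350.7 219.7] 0.78 -0.0495
top stop_top [304.8 204.6] 0.67 0.0722
side stop_top [346.6 269.9] 0.91 -0.0535
side stop_top [346.6 303.2] 0.48 -0.1241
side stop_index [344.8 282. ] 0.83 -0.045
side stop_index [343. 264.] 0.65 0.0008
16.4417
[145. 192.] [139. 140.]
[154. 191.] [145. 145.]
[162. 190.] [151. 150.]
```

View pics/c3.png

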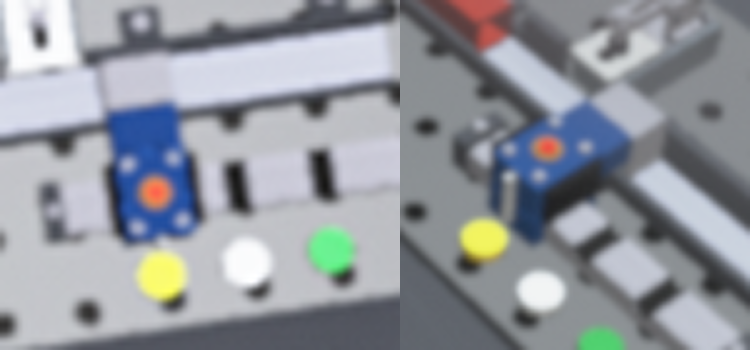

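The stop is in the yellow notch: the pin sits at (155,191) in the top crop, which gives y −50.5 mm, and 147,147 in the side crop, about −52 mm. The force also fell to zero as it clicked in. Now the tube.

```bash
python3 - <<'E'
from h import *
movel(W(.02,.32,.053),Q,speed=.12)
pause(.3);b=Fj();print(read_time_s(),b)
movel(W(.02,.29,.053),Q,speed=.05)
y=.29
while y>.19:
    y-=.003;movel(W(.02,y,.053),Q,speed=.02);f=Fj()-b;a=jy(read_eef_pos())
    print(round(y,4),round(a,4),f.round(1),round(read_time_s(),2))
    if f[1]>8 : break
E
```

```text
18.1167 [-0.18747472 -0.32392733 -0.67584323]
0.287 0.2871 [0.1 1.1 0.3] 19.17
0.284 0.2837 [-0.7  0.9 -0.2] 19.47
0.281 0.2808 [ 0.8 -0.2  0.8] 19.77
0.278 0.278 [0.7 2.1 0.8] 20.07
0.275 0.2746 [0.1 0.8 0.1] 20.37
0.272 0.2714 [0.4 0.3 0.5] 20.67
0.269 0.2685 [0.8 0.7 0.8] 20.97
0.266 0.2655 [0.1 0.4 0.4] 21.27
0.263 0.2625 [1.3 0.5 0.9] 21.57
0.26 0.2595 [-0.3 -0.   0.6] 21.87
0.257 0.2565 [-0.2  0.8  0.1] 22.17
0.254 0.2535 [ 0.6 -0.1  1.2] 22.47
0.251 0.2505 [-0.4  1.1  0.8] 22.77
0.248 0.2475 [-0.4  1.   0.4] 23.07
0.245 0.2445 [0.3 1.2 0.2] 23.37
0.242 0.2415 [-0.2  0.2  1.1] 23.67
0.239 0.2385 [-0.1  1.   0.7] 23.97
0.236 0.2355 [0.5 1.6 0.6] 24.27
0.233 0.2325 [0.8 1.5 1. ] 24.57
0.23 0.2295 [0.3 1.7 0.3] 24.87
0.227 0.2265 [-0.5  0.9  0.8] 25.17
0.224 0.2235 [-0.4  1.3  0.9] 25.47
0.221 0.2205 [-0.8 -0.4  1.4] 25.77
0.218 0.2175 [0.2 1.7 0.4] 26.07
0.215 0.2145 [ 0.6 -0.2  0.5] 26.37
0.212 0.2115 [-0.1  1.5  0.8] 26.67
0.209 0.2085 [-0.3  0.1  0.5] 26.97
0.206 0.2055 [0.4 0.6 0.3] 27.27
0.203 0.2025 [0.2 1.1 0. ] 27.57
0.2 0.1995 [-0.7  0.5  0.1] 27.87
0.197 0.1965 [-0.1  0.9  1.9] 28.17
0.194 0.1935 [-0.1  0.2  0.8] 28.47
0.191 0.1905 [0.1 1.5 0.9] 28.77
0.188 0.1875 [ 0.8 -0.1  1.1] 29.07
```

```bash
python3 - <<'E'
from h import *
b=np.array([-.19,-.32,-.68]);y=.188
while y>.174:
    y-=.0007;movel(W(.02,y,.053),Q,speed=.01);f=np.mean([Fj()-b for _ in range(4)],0);a=jy(read_eef_pos())
    print(round(y,4),round(a,4),f.round(1),round(read_time_s(),2))
    if f[1]>4.5 or a-y>.0025: break
snap("top","t4.png");snap("side","s4.png")
for c,n,z in[("top","stop_top",.065),("side","stop_top",.065),("side","tube_back",.033)]:
    for r in tip_of(c,n)[:2]: print(c,n,np.round(r["at"],1),round(r["confidence"],2),round(jy(px2w(c,r["at"],z)),4))
a=cv2.imread("pics/t4.png");b=cv2.imread("pics/s4.png")
o=np.hstack([cv2.resize(a[170:250,280:400],(450,300),interpolation=cv2.INTER_CUBIC),cv2.resize(b[200:300,300:400],(300,300),interpolation=cv2.INTER_CUBIC)])
cv2.imwrite("pics/c4.png",o)
E
```

```text
0.1873 0.1873 [0.9 1.  0.5] 29.32
0.1866 0.1868 [0.2 2.4 1.2] 29.57
0.1859 0.1859 [0.1 2.  1.2] 29.82
0.1852 0.185 [0.2 1.5 1.7] 30.07
0.1845 0.1843 [0.  2.7 0.7] 30.32
0.1838 0.1836 [0.4 1.7 2. ] 30.57
0.1831 0.183 [0.1 2.  1.2] 30.82
0.1824 0.1823 [-0.1  1.6  1.7] 31.07
0.1817 0.1815 [-0.6  2.1  0.5] 31.32
0.181 0.1815 [0.8 3.6 1.5] 31.57
0.1803 0.1814 [-1.   4.6  1.5] 31.82
top stop_top [352.2 220. ] 0.83 -0.0535
side stop_top [348.2 267.9] 0.59 -0.0512
side tube_back [306.6 214.2] 0.92 0.1809
side tube_back [158.1 173.3] 0.77 0.5959
```

View pics/c4.png

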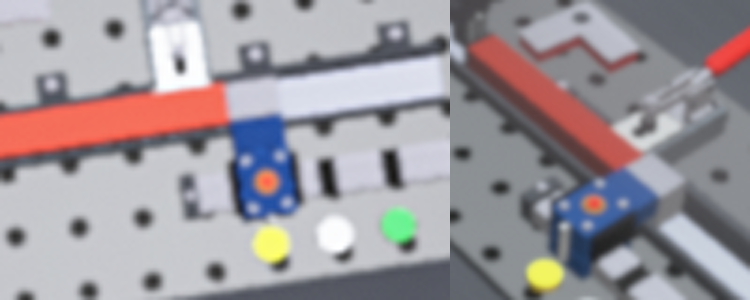

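The hand stalled at 181.5 mm as the force rose to 4.6 N. The tube's end meets the stop block at crop (228,103), and the pin is still at image pixel (351,218), the same as before. I'll back off and do a last check.

```bash
python3 - <<'E'
from h import *
movel(W(.02,.215,.053),Q,speed=.06)
movel(W(.02,.25,.2),Q,speed=.2)
move_ptp([.289,.50,.25],Q);pause(.3)
snap("top","t5.png");snap("side","s5.png")
a=cv2.imread("pics/t5.png");b=cv2.imread("pics/s5.png")
for c in("t","s"):
    d=cv2.absdiff(cv2.imread(f"pics/{c}4.png"),cv2.imread(f"pics/{c}5.png"));r=d[205:235,335:370] if c=="t" else d[255:290,335:385];print(c,"max diff at stop",r.max(),r.mean())
o=np.hstack([cv2.resize(a[150:260,220:420],(480,264),interpolation=cv2.INTER_CUBIC),cv2.resize(b[180:300,270:400],(286,264),interpolation=cv2.INTER_CUBIC)])
cv2.imwrite("pics/c5.png",o);print(read_time_s(),read_ft_force())
E
```

```text
t max diff at stop 4 0.866984126984127
s max diff at stop 4 1.4068571428571428
35.5 [-0.55879217 -0.1033231   1.20191675]
```

View pics/c5.png

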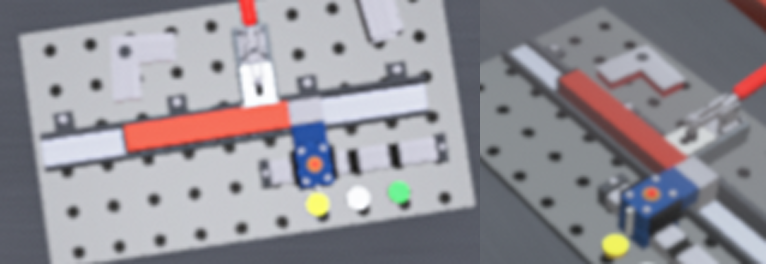

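The tube's end touches the stop block at crop (288,112), the stop is beside the yellow marker, the other things on the plate have not moved, and the hand is clear.

```bash
python3 -c "
from bench import *
print(sign_off(),read_time_s())"
```

```text
the job is handed in; nothing more can be done
the job is handed in; nothing more can be done
```

The stop is in the notch beside the yellow marker and the tube's open end rests against it. I handed the job in at about 35.5 s of the 61 s allowed, and I only pushed, with the gripper closed.

- **Stop:** I pushed it on its −y pad until the force fell to zero as it clicked in. Its pin measured y about −50.5 mm in the top camera and −52 mm in the side camera, against −50 mm for the notch.
- **Tube:** I pushed it on its cap until it came to bear on the stop at about 4.6 N, below the 10–15 N needed to push the stop out of its notch.
- **After backing off:** the pictures of the stop before and after the hand left were the same to within noise. The tube still touched the stop block, and the things on the plate looked undisturbed. I did not look closely again at the things on the bench.

**Disagreements:** pushing the stop took about 9 N, not the 2–3 N given. The hand was also pressing on it vertically with about 5 N and trailed its target by nearly 5 mm, so I took 0.5 mm steps near the notch. The network's readings of the stop's position were spread from −45 to −53.5 mm, so I relied on the pin in the pictures and on the force.

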